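Check that the torch lever stops short of its handle

TASK

The soldering torch clamped in the small blue vice is being checked before its gas hose goes on. With the outside of the closed fingers, gripping nothing, push its hand lever in towards the black handle until it comes up firm against its stop, then take the fingers away so that it springs right back by itself. Then push it in to its stop again without forcing it onto the handle, and finish while holding it there so that I can gauge the gap; touch neither the handle nor the inside of the lever, and leave the other things where they lie.

Things in the scene. Friction and masses are not known exactly. Their poses are not given: they have to be found in the camera images.
- torch_vice: small blue bench vice, bolted down, gripping a brass soldering torch that lies level. Foot 76 x 122 mm, jaws 133 mm high. Origin: on the table under its middle. The torch axis runs along its own +y, towards the hose end, 115 mm up and 20 mm to its +x side. Its -x side, with lever and vice screw, faces the robot, turned by up to 26 degrees. Burner and neck rise to 225 mm at the -y end
- torch_handle: the bar: the torch's ribbed black handle, fixed, 26 to 28 mm thick and 118 mm long, with a 33 mm brass hose tail after it. Origin: on its axis at the end next to the brass valve; +y runs along it to the hose end. Its top is 129 mm above the table
- gas_lever: the steel hand lever beside the handle, swinging level about an upright pin. A flat bar 134 mm long, 4 mm thick, 18 mm high (106 to 124 mm above the table), with a rolled end. Origin on the pin; its own +y runs from pin to tip, its own +x points in towards the handle, the way to push
- lever_swing (a joint): swing of the lever's hub, rad, growing towards the handle: 0 at rest, 0.22 when its stop screw meets the stop. A light spring holds it out: 1.6 N at lever_press at rest, rising to 4 N at the stop. It stops dead there
- lever_press (a point): where to push: on the lever's outer flat face, 95 mm from the pin along the lever, at mid height. It travels about 23 mm to the stop
- lever_pin (a point): on the axis of the lever's pin, at the lever's mid height (115 mm above the table)
- lever_liner: red plastic liner on the inner face of the lever, facing the handle, 60 x 16 x 3 mm; not to be touched. Origin at its centre
- calliper: steel vernier calliper, 62 x 152 x 7, lying on the cream paper pad; sizes in mm; not part of the work. Origin at the centre of its underside
- brass_weight: brass weight with a knob, 33 wide, 44 high; sizes in mm; not part of the work. Origin at the centre of its underside
- flux_bottle: white bottle with a red cone spout, 37 wide, 96 high; sizes in mm; not part of the work. Origin at the centre of its underside
- pliers_red: pliers with red handles, 41 x 140 x 10, lying on the cream carton; sizes in mm; not part of the work. Origin at the centre of its underside
- loupe: black eye loupe, 36 wide, 27 high; sizes in mm; not part of the work. Origin at the centre of its underside
- wax_block: green wax block, 34 x 52 x 18; sizes in mm; not part of the work. Origin at the centre of its underside
- charcoal_block: black charcoal block, 38 x 54 x 26; sizes in mm; not part of the work. Origin at the centre of its underside
- lever_flex (a joint): give of the springy lever blade in its hub, rad, towards the handle and on top of the swing: 0 untouched, 0.015 as the stop is met, then firm: some 2.7 N per mm at lever_press, so 8 N there gives 0.032. At 0.075 (19 N at lever_press) the blade is forced onto the handle; below 0.064 (16 N) it stands clear of it

How it is judged (in metres and radians):
On the way, in this order (a step that is already met when the one before it is completed fails the run):
1. the lever is pushed in to its stop by the fingers (value of joint lever_swing above 0.212 rad and contact force between the fingers and gas_lever above 2 N), for 0.2 s.
2. the fingers are off the lever and it has sprung right back (value of joint lever_swing below 0.02 rad and contact force between the fingers and gas_lever below 0.1 N), for 0.2 s.
At the end, for the whole second after the job is handed in: The lever is held still against its stop by the fingers (swing over 0.212 of 0.22 rad, pushed by the fingers with over 2 N) and stands clear of the handle (flex under 0.064 rad; it meets the handle at 0.075) (all of step 1 and value of joint lever_flex below 0.064 rad and velocity of joint lever_flex between -0.05 and 0.05 rad/s); the arm keeps its last pose, push and grip.
It fails at once if the lever is forced onto the handle (flex over 0.068 rad) (value of joint lever_flex above 0.068 rad).
It fails at once if the fingers or the arm touch the handle (contact force between any of the fingers, the arm and torch_handle above 0.5 N).
It fails at once if the fingers reach round the lever and touch its inner liner (contact force between the fingers and lever_liner above 0.5 N).
It fails at once if one of the things lying about is moved by over 15 mm (distance of any of calliper, brass_weight, flux_bottle, pliers_red, loupe, wax_block, charcoal_block from where it was at the start of the episode above 0.015 m).
It also fails if it takes over 40 s, if anything falls off the work surface, if the arm or the gripper's body presses on something with over 40 N, if the wrist force passes 120 N, or if a joint passes its speed limit or range.

ROBOT

A 6-joint arm with a two-finger parallel gripper is mounted at the origin on a cart in front of the work surface, level with it; the furniture and walls round the work are solid. World frame = base frame: x ahead of the robot, y to its left, z up, the work surface at z = 0. Lengths are in m, angles in degrees, forces in N, time in s.
With the tool pointing down it reaches from about 0.4 to 0.825 m from the base axis. Payload 7 kg.
Tool frame: the origin (TCP) lies on the centre line of the jaws, within the pads' length; the fingertips stand 19 mm ahead of it and the grasp point (between the pads) is the TCP; z points along the fingers, y is the line along which they close (so a half turn about z gives the same grasp; the last joint's range is limited). The gripper opens to 88 mm and grips with 3 to 60 N. Pads are 19 mm wide; open, the fingers measure 130 mm over their backs; the gripper's body (78 mm by 193 mm) begins 47 mm behind the grasp point.
Start: joints at [89.444, 20.546, 0.682, 0, -70.136, -16.507], TCP at [0.198, 0.645, 0.223] pointing down, gripper open.
Joint ranges: [-176.03, 176.03], [-82.01, 121.73], [-58.28, 71.71], [-173.87, 95.51], [-174.79, -0.11], [-173.66, 173.66]. Speed limits (degrees/s): [136.94, 136.94, 172.46, 180, 180, 180].

INTERFACE

Orientations are given as [roll, pitch, yaw] about the fixed x, y, z axes, in that order (R = Rz(yaw) Ry(pitch) Rx(roll)).
In Python, from plant import get_state, capture, close_job gives the robot as it stands.
- The arm moves only by the tool apply_moves, never from a script. Its argument "targets" is a list of rows, each a list of 7 numbers: the opening, from 0 (shut) to 1 (fully open), then the shift along the tool's x, y, z normalised to -1 to 1, where 1 is 1000 mm, then the turn, a rotation vector about the tool's x, y, z normalised to -1 to 1, where 1 is 90 degrees. In form: [[claw, tx, ty, tz, ax, ay, az], ...]. A call has 1 to 20 rows; each row shifts and turns the commanded pose from where the row before left it, along the tool's axes as they then stand; what a row does not reach is not made up. A row lasts 1/12 s, in which the tool goes at most 41.7 mm and 7.16 degrees, less where a joint would pass 70% of its speed; a pose out of reach is approached as far as the arm can. A call with a number of a shift or a turn outside -1 to 1 is refused whole. A call with a gripper value outside its range is refused whole. The fingers move at their own pace and stop on an object; "newtons" is the grip in N (left out, the last holds). Time passes only in rows, so rows that do not move let the fingers close. It gives the time, the measured TCP pose, the force, the opening and the grip force at its end, in the units of the state.
- get_state(): the state, without advancing time (a new reading comes with each control period).
- capture(name): name is "scene" or "top"; returns a dict with "frame" (384x512x3 uint8, red, green, blue), "range_z" (384x512 float32, m along the optical axis (not along the pixel's ray), 0 where there is no reading), "camera_matrix" (3x3 intrinsics, pixels), "k1" (the pictures are not rectified: a ray, as slopes to the right and down, at radius r is drawn at 1 + k1 r^2 times it, then the intrinsics apply), "T" (4x4, takes a point from camera to world coordinates). Camera axes: x right, y down, z forward; pixel columns grow to the right and rows downward; lengths in m; the calibration is good to about 2 mm. A picture is of the moment at which its call begins.
- close_job(): hands the job in; it is judged then, once.
The state is a dict: "time_s": time; "joints": joint angles; "qd": joint speeds; "joint_torque": joint torques, N m; "tcp_pos": TCP position; "eef_rot": TCP orientation; "contact_force": force on the tool from outside, world axes, zero at the start; "moment": the same for the moment, N m; "gripper_width": finger opening in m; "gripper_force": force on a finger pad.
Only numpy, scipy, OpenCV 4.12 (cv2) and the standard library are available. Lean on these libraries where they do the work, as an engineer would, in place of code of your own. Each camera call takes 0.05 s, during which the arm holds its last target. There are 200 camera calls.

## Working session

There is one attempt and no reset: what is moved stays moved. The work goes in short steps, Python scripts to look and compute and a tool call to move; the robot and the scene stay as the last step left them, time stands still between calls to the robot, and variables do not carry over. Pictures are saved under pics/ and viewed, at most 10 in all, crops included, and the job is handed in when it is done.

Besides the shell and the picture viewer there is one more tool, called after ">>>" as a command line: name --pt "numbers of a row" for each row, then --argument value for the rest. apply_moves: Moves the arm, as the interface text tells. Scaled input: -1 to 1 covers 1000 mm each way for a shift and 90 degrees each way for a turn. Its arguments: {"type":"object","properties":{"targets":{"type":"array","items":{"type":"array","items":{"type":"number"}}},"newtons":{"type":"number"}},"required":["targets"]}

```bash
mkdir -p pics; ls; cat > h.py <<'E'
import numpy as np, cv2
from plant import get_state, capture, close_job
def pts(c):
    """world point for each pixel from range image"""
    h,w=c["range_z"].shape; K=np.array(c["camera_matrix"]); 
    u,v=np.meshgrid(np.arange(w),np.arange(h))
    d=cv2.undistortPoints(np.stack([u,v],-1).reshape(-1,1,2).astype(np.float64),K,np.array([c["k1"],0,0,0.]))
    d=d.reshape(h,w,2); z=c["range_z"][...,None]
    P=np.concatenate([d*z,z],-1); T=np.array(c["T"])
    return P@T[:3,:3].T+T[:3,3]
E
python3 - <<'E'
from h import *
for n in("scene","top"):
    c=capture(n); cv2.imwrite(f"pics/{n}0.png",c["frame"][...,::-1]); np.savez(f"{n}0.npz",**c)
    print(n,c["camera_matrix"],c["k1"],c["T"],(c["range_z"]>0).mean())
print(get_state())
E
```

```text
pics
scene [[444.52730957   0.         256.66651845]
 [  0.         444.52730957 192.22210196]
 [  0.           0.           1.        ]] -0.133009331818039 [[ 0.66003518 -0.5303633   0.53204166  0.05148341]
 [-0.75116639 -0.45638547  0.47692909 -0.45830697]
 [-0.01012961 -0.71444179 -0.69962155  0.7129492 ]
 [ 0.          0.          0.          1.        ]] 0.9961039225260416
top [[433.239145     0.         264.53939953]
 [  0.         433.239145   190.20733647]
 [  0.           0.           1.        ]] -0.1193264715157368 [[ 0.02395975 -0.98503304  0.17069227  0.3747317 ]
 [-0.99951572 -0.02699443 -0.01547965 -0.04570534]
 [ 0.01985571 -0.17023872 -0.98520279  0.94498594]
 [ 0.          0.          0.          1.        ]] 0.9958394368489584
{'time_s': 0.1, 'joints': array([ 8.94457710e+01,  2.05877309e+01,  6.40242776e-01, -1.68021573e-02,
       -7.01334581e+01, -1.65064374e+01]), 'qd': array([ 0.02215529, -0.021905  ,  0.08489542,  0.11036876,  0.04843681,
        0.04188227]), 'joint_torque': array([-1.90631086e-03, -5.84163952e+01,  2.93749523e+01,  7.01541200e+00,
        1.01791124e-02, -4.98076213e-05]), 'tcp_pos': array([0.19794192, 0.64489068, 0.22182405]), 'eef_rot': array([ 1.79917902e+02, -7.85569052e-03, -1.70663818e+01]), 'contact_force': array([ 0.27836611,  0.08841325, -0.62022835]), 'moment': array([-0.0214546 ,  0.01107133, -0.03627661]), 'gripper_force': 0.0, 'gripper_width': 0.0874739889845304}
```

View pics/scene0.png

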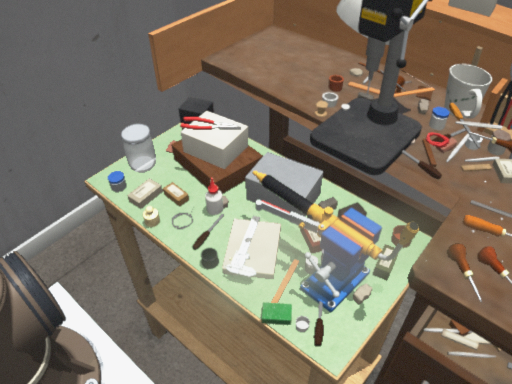

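View pics/top0.png

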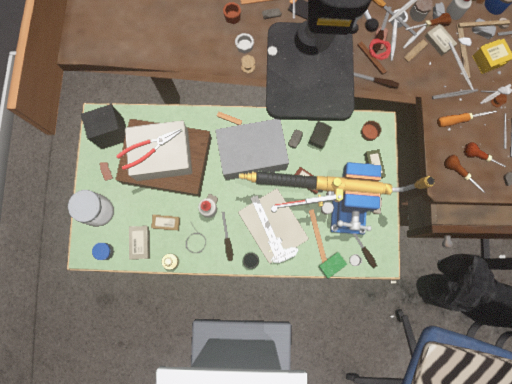

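The scene view shows the torch at about (255–380, 175–255), with the lever at about (257–320, 205–228). In the top view the handle spans about (255–315, 180) and the lever runs from about (335,197) at the pin to about (275,208) at the tip. Next I'll get the 3D points.

```bash
python3 - <<'E'
from h import *
ims=[]
for n,(x0,x1,y0,y1) in {"top":(225,410,145,270),"scene":(240,400,160,310)}.items():
    c=dict(np.load(f"{n}0.npz")); P=pts(c); f=c["frame"]
    crop=cv2.resize(f[y0:y1,x0:x1,::-1],None,fx=4,fy=4,interpolation=cv2.INTER_CUBIC); cv2.imwrite(f"pics/{n}crop.png",crop)
    hsv=cv2.cvtColor(f,cv2.COLOR_RGB2HSV).astype(int)
    if n=="top":
        for u in range(236,345,4):
            s=[]
            for v in range(168,222):
                p=P[v,u]
                if p[2]>.085: s.append(f"{v}:{p[0]*1e3:.0f},{p[1]*1e3:.0f},{p[2]*1e3:.0f},{tuple(f[v,u])}".replace("np.uint8","") )
            print(u,"|",s[0] if s else'',"|",[x.split(',(')[0] for x in s if int(x[:3])>=188])
E
```

```text
236 |  | []
240 | 174:548,-10,120,((224), (208), (151)) | []
244 | 175:547,-18,117,((216), (183), (114)) | []
248 | 173:552,-26,115,((213), (192), (137)) | []
252 | 171:375,-46,945,((151), (145), (113)) | []
256 | 173:550,-41,125,((141), (118), (83)) | ['206:375,-46,945']
260 | 171:555,-49,123,((99), (107), (94)) | []
264 | 172:553,-57,121,((71), (76), (68)) | []
268 | 172:554,-65,121,((98), (105), (91)) | ['216:375,-46,945']
272 | 173:551,-72,123,((81), (81), (73)) | ['206:487,-74,122', '207:485,-74,123', '208:483,-74,122', '209:481,-74,124', '210:479,-74,123', '211:477,-74,122', '212:477,-74,112']
276 | 173:552,-80,123,((106), (114), (99)) | ['204:491,-81,123', '205:489,-81,121', '206:487,-81,123', '207:485,-81,123', '208:483,-81,123', '209:481,-81,122', '210:479,-81,122', '211:479,-82,108']
280 | 172:375,-46,945,((185), (204), (171)) | ['204:492,-89,120', '205:489,-89,125', '206:487,-89,124', '207:486,-89,120']
284 | 174:550,-96,122,((91), (102), (85)) | ['203:493,-97,122', '204:492,-97,121', '205:489,-97,123', '206:487,-97,123', '207:487,-97,110']
288 | 174:550,-103,123,((103), (
[... 2790 characters left out ...]
:523,-205,124', '190:521,-205,125', '191:519,-204,126', '192:517,-204,128', '193:515,-205,125', '194:513,-204,127', '195:511,-204,126', '196:509,-204,128', '197:507,-204,128', '198:505,-204,126', '199:504,-205,124', '200:502,-204,125', '221:464,-209,100']
344 | 168:569,-216,107,((70), (76), (81)) | ['188:525,-212,127', '189:523,-212,127', '190:522,-213,122', '191:521,-214,118', '193:517,-214,116', '194:515,-214,119', '195:513,-214,118', '196:510,-213,122', '197:508,-212,126', '198:506,-213,121', '199:504,-212,126', '200:501,-211,130', '201:500,-212,127', '202:498,-212,126', '203:496,-212,125', '204:494,-212,127', '205:492,-212,124', '206:490,-212,124', '207:489,-214,117', '208:489,-216,106']
```

View pics/topcrop.png

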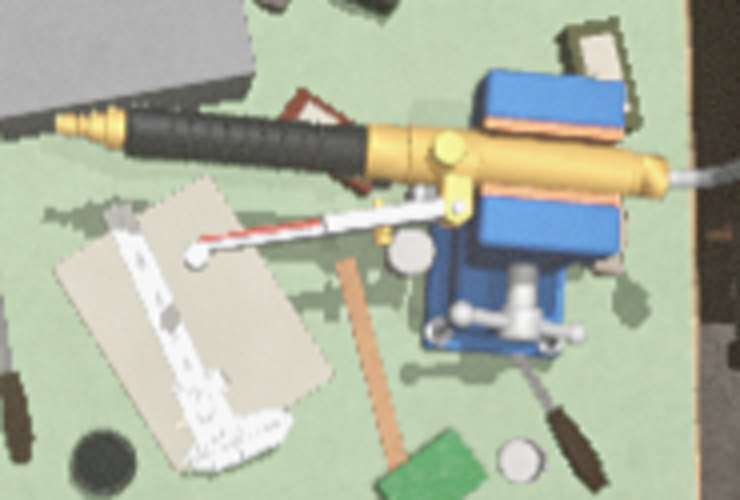

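View pics/scenecrop.png

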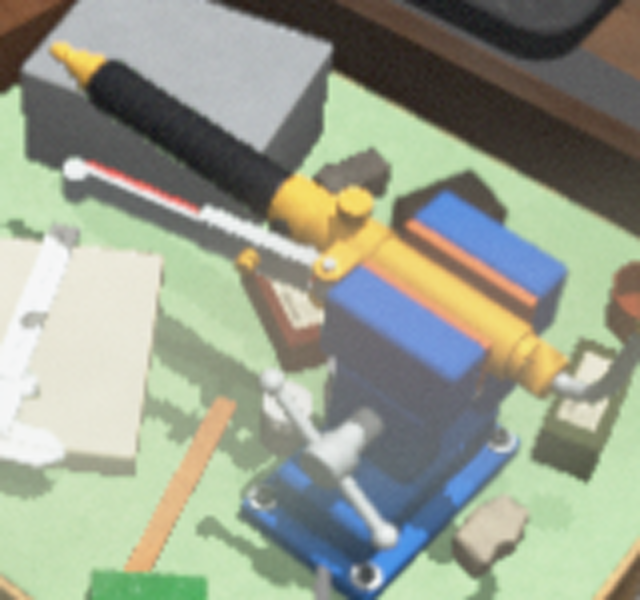

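The top crop shows the pin at about full-image (339,196.5) and the lever's rolled tip at about (274,209), with the red liner on the side facing the handle. The scene crop agrees. I'll turn the tool and close the fingers at the start position while I check clearances and the lever line.

```bash
python3 - <<'E'
from h import *
c=dict(np.load("top0.npz")); P=pts(c); ok=(c["range_z"]>0)&(P[...,2]<.6)
for y0 in np.arange(-.35,.7,.1):
    m=ok&(P[...,1]>y0)&(P[...,1]<y0+.1)
    print(round(y0,2),[round(float(P[...,2][m&(P[...,0]>x)&(P[...,0]<x+.1)].max(initial=-1)),3) for x in np.arange(.15,.8,.1)])
# outer face line from both views: lever top points z .118-.128
for n in("top","scene"):
    c=dict(np.load(f"{n}0.npz")); P=pts(c); A=P.reshape(-1,3)
    A=A[(c["range_z"].ravel()>0)]
    def med(ys,lo,hi,z0=.119,z1=.129):
        for y in ys:
            s=A[(abs(A[:,1]-y)<.005)&(A[:,0]>lo)&(A[:,0]<hi)&(A[:,2]>z0)&(A[:,2]<z1)]
            print(n,y,len(s),s[:,0].min().round(4) if len(s) else'',s[:,0].max().round(4) if len(s) else '', np.median(s[:,2]).round(4) if len(s) else '')
    med([-.08,-.1,-.12,-.14,-.16,-.18],.46,.512)
    s=A[(A[:,1]<-.05)&(A[:,1]>-.145)&(A[:,0]>.51)&(A[:,0]<.57)&(A[:,2]>.105)&(A[:,2]<.14)]
    print("handle fit dx/dy",np.polyfit(s[:,1],s[:,0],1))
E
```

```text
-0.35 [-0.744, -0.002, 0.023, 0.223, 0.136, 0.17, 0.216]
-0.25 [0.001, -0.004, 0.024, 0.146, 0.168, 0.503, 0.189]
-0.15 [0.002, -0.746, 0.033, 0.13, 0.174, 0.504, 0.249]
-0.05 [-0.0, -0.747, 0.03, 0.131, 0.126, 0.181, 0.18]
0.05 [-0.001, 0.0, 0.047, 0.096, 0.126, 0.156, 0.156]
0.15 [0.001, -0.0, 0.033, 0.116, 0.127, 0.154, 0.156]
0.25 [-0.744, -0.0, 0.107, 0.109, 0.097, 0.098, 0.157]
0.35 [-0.745, -0.744, 0.007, 0.007, 0.274, 0.275, 0.275]
0.45 [-0.746, -0.748, -1.0, -1.0, -1.0, -1.0, -1.0]
0.55 [-0.745, -0.746, -1.0, -1.0, -1.0, -1.0, -1.0]
0.65 [-0.746, -0.744, -0.742, -0.746, -0.748, -0.746, -0.747]
top -0.08 33 0.4758 0.4912 0.1231
top -0.1 19 0.4874 0.4937 0.1223
top -0.12 19 0.4902 0.498 0.1227
top -0.14 21 0.4939 0.5024 0.1238
top -0.16 23 0.497 0.5066 0.1249
top -0.18 25 0.5009 0.5094 0.1244
handle fit dx/dy [0.06004789 0.54377038]
scene -0.08 36 0.4749 0.4914 0.1237
scene -0.1 21 0.486 0.4939 0.1222
scene -0.12 22 0.4885 0.4964 0.1229
scene -0.14 27 0.493 0.5027 0.124
scene -0.16 30 0.4955 0.5065 0.125
scene -0.18 31 0.4985 0.5095 0.1243
handle fit dx/dy [0.05831894 0.53903115]
```

>>> apply_moves --pt "0 0 0 0 0 0 0.07" --pt "0 0 0 0 0 0 0.07" --pt "0 0 0 0 0 0 0.07" --pt "0 0 0 0 0 0 0.07" --pt "0 0 0 0 0 0 0.07" --pt "0 0 0 0 0 0 0.07" --pt "0 0 0 0 0 0 0.07" --pt "0 0 0 0 0 0 0.07" --pt "0 0 0 0 0 0 0.07" --pt "0 0 0 0 0 0 0.07" --pt "0 0 0 0 0 0 0.07" --pt "0 0 0 0 0 0 0.07" --pt "0 0 0 0 0 0 0" --newtons 10

```text
time_s: 1.18
tcp_pos: [0.198, 0.645, 0.2221]
eef_rot: [180.0, -0.1, -93.0]
contact_force: [0.6, -0.7, -0.4]
gripper_width: 0.0063
gripper_force: 0.0
```

>>> apply_moves --pt "0 0.034 -0.02 0 0 0 0" --pt "0 0.034 -0.02 0 0 0 0" --pt "0 0.034 -0.02 0 0 0 0" --pt "0 0.034 -0.02 0 0 0 0" --pt "0 0.034 -0.02 0 0 0 0" --pt "0 0.034 -0.02 0 0 0 0" --pt "0 0.034 -0.02 0 0 0 0" --pt "0 0.034 -0.02 0 0 0 0" --pt "0 0.034 -0.02 0 0 0 0" --pt "0 0 0 0 0 0 0"

```text
time_s: 2.02
tcp_pos: [0.3649, 0.3261, 0.2228]
eef_rot: [180.0, -0.0, -92.6]
contact_force: [-0.4, -1.0, 0.1]
gripper_width: 0.0003
gripper_force: 0.0
```

>>> apply_moves --pt "0 0.036 -0.009 0 0 0 0" --pt "0 0.036 -0.009 0 0 0 0" --pt "0 0.036 -0.009 0 0 0 0" --pt "0 0.036 -0.009 0 0 0 0" --pt "0 0.036 -0.009 0 0 0 0" --pt "0 0.036 -0.009 0 0 0 0" --pt "0 0.036 -0.009 0 0 0 0" --pt "0 0.036 -0.009 0 0 0 0" --pt "0 0.036 -0.009 0 0 0 0" --pt "0 0.036 -0.009 0 0 0 0" --pt "0 0.036 -0.009 0 0 0 0" --pt "0 0.036 -0.009 0 0 0 0" --pt "0 0 0 0 0 0 0" --pt "0 0 0 0 0 0 0"

```text
time_s: 3.18
tcp_pos: [0.4512, -0.1073, 0.2222]
eef_rot: [179.9, -0.0, -92.7]
contact_force: [-0.3, 0.8, -0.1]
gripper_width: 0.0004
gripper_force: 0.0
```

>>> apply_moves --pt "0 0 0.005 0.02 0 0 0" --pt "0 0 0 0.025 0 0 0" --pt "0 0 0 0.025 0 0 0" --pt "0 0 0 0.025 0 0 0" --pt "0 0 0 0.01 0 0 0" --pt "0 0 0 0 0 0 0" --pt "0 0 0 0 0 0 0"

```text
time_s: 3.77
tcp_pos: [0.4464, -0.1043, 0.1177]
eef_rot: [179.9, -0.0, -92.5]
contact_force: [-0.4, 0.4, 0.1]
gripper_width: 0.0001
gripper_force: 0.0
```

```bash
python3 - <<'E'
from h import *
s=get_state(); print(s["tcp_pos"],s["contact_force"],s["eef_rot"])
t=[]
for n,(x0,x1,y0,y1) in {"top":(225,385,145,270),"scene":(210,370,150,275)}.items():
    c=capture(n); t.append(cv2.resize(c["frame"][y0:y1,x0:x1,::-1],None,fx=2.5,fy=2.5,interpolation=cv2.INTER_CUBIC))
cv2.imwrite("pics/a.png",np.hstack(t))
c=capture("scene");P=pts(c)
m=(P[...,2]>.095)&(P[...,2]<.15)&(P[...,0]>.40)&(P[...,0]<.485)&(abs(P[...,1]+.107)<.04)&(c["range_z"]>0)
q=P[m]; print(m.sum(),q.min(0),q.max(0))
E
```

```text
[ 0.44637403 -0.10431579  0.11766596] [-0.37145148  0.4374564   0.12448014] [ 1.79942332e+02 -2.60946345e-02 -9.24764439e+01]
182 [ 0.42847137 -0.11652129  0.12098426] [ 0.46111815 -0.09222868  0.14970541]
```

View pics/a.png

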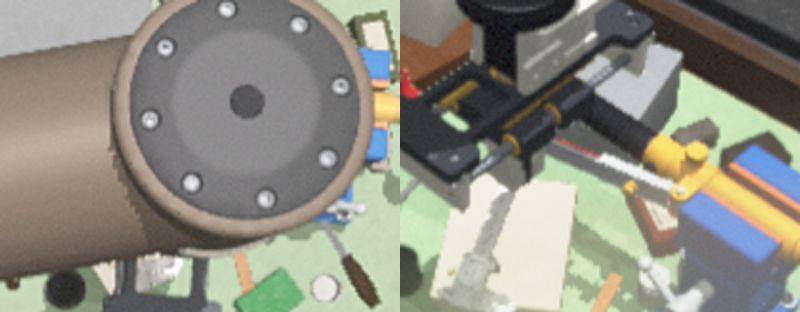

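The image shows the closed fingers standing on the robot side of the lever, at about (520,165) in the right panel. The lever is free at about (560–680, 140–185). Approach now.

>>> apply_moves --pt "0 0.004 -0.008 0 0 0 0" --pt "0 0 -0.007 0 0 0 0" --pt "0 0 0 0 0 0 0" --pt "0 0 0 0 0 0 0"

```text
time_s: 4.25
tcp_pos: [0.4619, -0.1099, 0.1178]
eef_rot: [-180.0, 0.0, -92.7]
contact_force: [-1.0, -0.4, -0.1]
gripper_width: 0.0004
gripper_force: 0.0
```

>>> apply_moves --pt "0 0 -0.006 0 0 0 0" --pt "0 0 -0.006 0 0 0 0" --pt "0 0 0 0 0 0 0" --pt "0 0 0 0 0 0 0"

```text
time_s: 4.58
tcp_pos: [0.4736, -0.1104, 0.1175]
eef_rot: [180.0, -0.0, -92.7]
contact_force: [0.1, -0.0, 0.9]
gripper_width: 0.0004
gripper_force: 0.1
```

>>> apply_moves --pt "0 0 -0.005 0 0 0 0" --pt "0 0 -0.005 0 0 0 0" --pt "0 0 0 0 0 0 0" --pt "0 0 0 0 0 0 0"

```text
time_s: 4.92
tcp_pos: [0.4832, -0.1108, 0.1175]
eef_rot: [180.0, -0.0, -92.7]
contact_force: [-2.4, 0.9, 2.0]
gripper_width: 0.0008
gripper_force: 1.3
```

>>> apply_moves --pt "0 0 -0.003 0 0 0 0" --pt "0 0 0 0 0 0 0" --pt "0 0 0 0 0 0 0"

```text
time_s: 5.17
tcp_pos: [0.4861, -0.1109, 0.1176]
eef_rot: [180.0, 0.0, -92.7]
contact_force: [-2.8, 1.3, 2.0]
gripper_width: 0.0005
gripper_force: 1.4
```

>>> apply_moves --pt "0 0 -0.002 0 0 0 0" --pt "0 0 0 0 0 0 0" --pt "0 0 0 0 0 0 0"

```text
time_s: 5.42
tcp_pos: [0.4882, -0.111, 0.1176]
eef_rot: [180.0, 0.0, -92.7]
contact_force: [-3.8, 1.9, 1.7]
gripper_width: 0.0009
gripper_force: 1.5
```

```bash
cat >> h.py <<'E'
def favg(n=10):
    r=[]
    for _ in range(n): capture("scene"); s=get_state(); r.append([*s["contact_force"],s["gripper_force"],*s["tcp_pos"]])
    print(np.round(np.mean(r,0),4), np.round(np.std(r,0)[:4],2), s["time_s"])
E
python3 -c "
from h import *
favg(6)
c=capture('scene'); cv2.imwrite('pics/b.png',cv2.resize(c['frame'][150:275,210:370,::-1],None,fx=4,fy=4,interpolation=cv2.INTER_CUBIC))"
```

```text
[-3.1188  1.7106  1.5691  1.5316  0.4882 -0.111   0.1177] [0.53 0.44 0.2  0.  ] 5.7167
```

View pics/b.png

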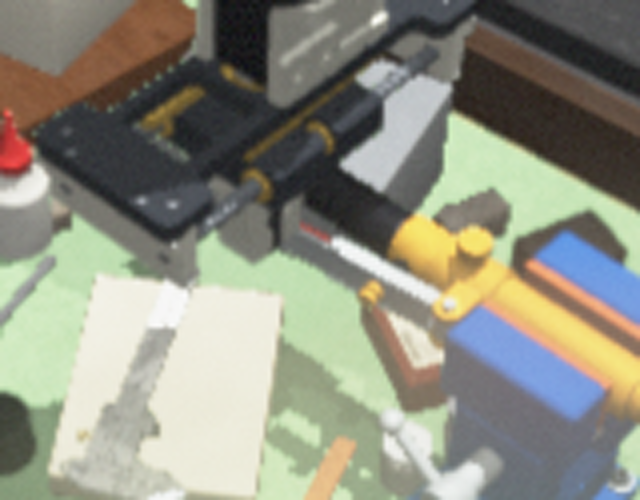

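The picture shows the fingers against the outer face of the lever at about (270,230). The lever is swung well in, and the force is still on the spring slope. I'll carry on in small steps.

>>> apply_moves --pt "0 0 -0.002 0 0 0 0" --pt "0 0 0 0 0 0 0" --pt "0 0 0 0 0 0 0"

```text
time_s: 6.02
tcp_pos: [0.4903, -0.1111, 0.1176]
eef_rot: [180.0, -0.0, -92.7]
contact_force: [-3.7, 2.2, 1.7]
gripper_width: 0.0007
gripper_force: 1.7
```

```bash
python3 -c "
from h import *
favg(6)"
```

```text
[-3.0429  2.0054  1.9004  1.691   0.4902 -0.1111  0.1176] [0.36 0.37 0.64 0.01] 6.3167
```

>>> apply_moves --pt "0 0 -0.001 0 0 0 0" --pt "0 0 0 0 0 0 0" --pt "0 0 0 0 0 0 0"

```text
time_s: 6.57
tcp_pos: [0.4913, -0.1111, 0.1176]
eef_rot: [180.0, 0.0, -92.7]
contact_force: [-3.2, 2.1, 1.5]
gripper_width: 0.0005
gripper_force: 1.8
```

```bash
python3 -c "
from h import *
favg(6)"
```

```text
[-3.0137  2.2376  1.6353  1.7617  0.4912 -0.1112  0.1177] [0.48 0.17 0.32 0.01] 6.8667
```

>>> apply_moves --pt "0 0 -0.003 0 0 0 0" --pt "0 0 0 0 0 0 0" --pt "0 0 0 0 0 0 0"

```text
time_s: 7.12
tcp_pos: [0.4942, -0.1113, 0.1176]
eef_rot: [180.0, -0.0, -92.7]
contact_force: [-4.2, 1.9, 2.2]
gripper_width: 0.0006
gripper_force: 2.0
```

>>> apply_moves --pt "0 0 -0.001 0 0 0 0" --pt "0 0 0 0 0 0 0" --pt "0 0 0 0 0 0 0"

```text
time_s: 7.37
tcp_pos: [0.4952, -0.1114, 0.1176]
eef_rot: [180.0, 0.0, -92.7]
contact_force: [-3.1, 2.9, 1.9]
gripper_width: 0.0002
gripper_force: 2.1
```

>>> apply_moves --pt "0 0 -0.001 0 0 0 0" --pt "0 0 0 0 0 0 0" --pt "0 0 0 0 0 0 0"

```text
time_s: 7.62
tcp_pos: [0.4962, -0.1114, 0.1177]
eef_rot: [180.0, 0.0, -92.7]
contact_force: [-3.5, 1.6, 2.3]
gripper_width: 0.0005
gripper_force: 2.2
```

>>> apply_moves --pt "0 0 -0.001 0 0 0 0" --pt "0 0 0 0 0 0 0" --pt "0 0 0 0 0 0 0"

```text
time_s: 7.87
tcp_pos: [0.4972, -0.1115, 0.1176]
eef_rot: [180.0, -0.0, -92.7]
contact_force: [-4.2, 2.4, 2.6]
gripper_width: 0.0004
gripper_force: 2.2
```

>>> apply_moves --pt "0 0 -0.001 0 0 0 0" --pt "0 0 0 0 0 0 0" --pt "0 0 0 0 0 0 0"

```text
time_s: 8.12
tcp_pos: [0.4981, -0.1115, 0.1176]
eef_rot: [180.0, 0.0, -92.7]
contact_force: [-4.3, 2.6, 2.5]
gripper_width: 0.0003
gripper_force: 2.3
```

>>> apply_moves --pt "0 0 -0.001 0 0 0 0" --pt "0 0 0 0 0 0 0" --pt "0 0 0 0 0 0 0"

```text
time_s: 8.37
tcp_pos: [0.4987, -0.1115, 0.1175]
eef_rot: [179.9, 0.0, -92.7]
contact_force: [-5.0, 2.1, 2.1]
gripper_width: 0.0006
gripper_force: 2.9
```

```bash
python3 -c "
from h import *
favg(4)
c=capture('scene'); cv2.imwrite('pics/c.png',cv2.resize(c['frame'][175:255,250:350,::-1],None,fx=6,fy=6,interpolation=cv2.INTER_CUBIC))"
```

```text
[-5.5923  3.153   2.8774  2.8905  0.4987 -0.1115  0.1175] [0.32 0.36 0.28 0.01] 8.5667
```

View pics/c.png

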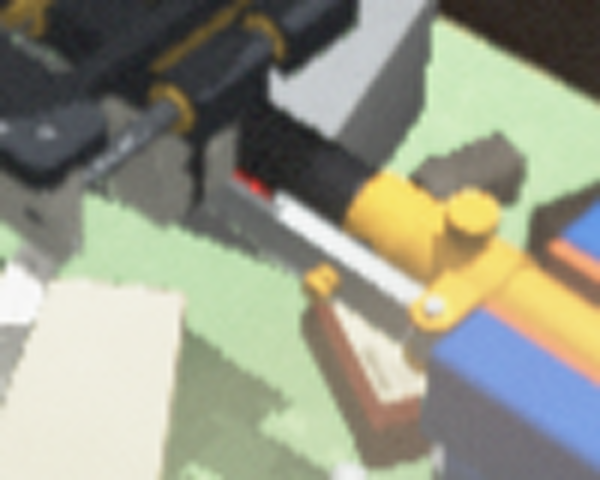

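The lever is now close to parallel beside the handle, and both forces jumped, so the stop has been met at TCP x ≈ 0.498. One more millimetre to confirm the firm slope, and hold.

>>> apply_moves --pt "0 0 -0.001 0 0 0 0" --pt "0 0 0 0 0 0 0" --pt "0 0 0 0 0 0 0" --pt "0 0 0 0 0 0 0" --pt "0 0 0 0 0 0 0"

```text
time_s: 9.03
tcp_pos: [0.4992, -0.1116, 0.1173]
eef_rot: [179.9, 0.0, -92.7]
contact_force: [-6.1, 3.7, 3.3]
gripper_width: 0.0004
gripper_force: 3.5
```

```bash
python3 -c "
from h import *
favg(4)"
```

```text
[-6.7483  3.0949  3.0732  3.4709  0.4992 -0.1116  0.1173] [0.14 0.35 0.3  0.  ] 9.2333
```

Firm at about 2.5 N/mm and 6.8 N. Now I'll back off clear of the lever.

>>> apply_moves --pt "0 0 0.01 0 0 0 0" --pt "0 0 0.01 0 0 0 0" --pt "0 0 0.01 0 0 0 0" --pt "0 0 0.015 0 0 0 0" --pt "0 0 0 0 0 0 0" --pt "0 0 0 0 0 0 0" --pt "0 0 0 0 0 0 0" --pt "0 0 0 0 0 0 0" --pt "0 0 0 0 0 0 0" --pt "0 0 0 0 0 0 0" --pt "0 0 0 0 0 0 0" --pt "0 0 0 0 0 0 0" --pt "0 0 0 0 0 0 0" --pt "0 0 0 0 0 0 0" --pt "0 0 0 0 0 0 0"

```text
time_s: 10.48
tcp_pos: [0.4553, -0.1095, 0.1176]
eef_rot: [180.0, -0.0, -92.7]
contact_force: [0.6, 0.2, -0.9]
gripper_width: 0.0004
gripper_force: 0.0
```

```bash
python3 -c "
from h import *
favg(6)
c=capture('scene'); cv2.imwrite('pics/d.png',cv2.resize(c['frame'][175:255,250:350,::-1],None,fx=6,fy=6,interpolation=cv2.INTER_CUBIC))"
```

```text
[-0.0232 -0.3667  0.1361  0.      0.4553 -0.1095  0.1177] [0.3  0.36 0.42 0.  ] 10.7833
```

View pics/d.png

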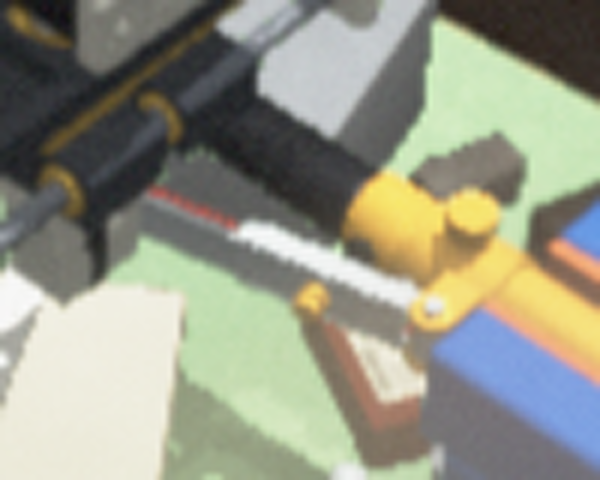

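The lever has sprung back, and a gap runs from about (180,170) to (400,280) between it and the handle. The forces read zero. Second push, slowing at the end.

>>> apply_moves --pt "0 0 -0.01 0 0 0 0" --pt "0 0 -0.007 0 0 0 0" --pt "0 0 -0.005 0 0 0 0" --pt "0 0 -0.005 0 0 0 0" --pt "0 0 -0.005 0 0 0 0" --pt "0 0 -0.004 0 0 0 0" --pt "0 0 -0.003 0 0 0 0" --pt "0 0 -0.002 0 0 0 0" --pt "0 0 -0.001 0 0 0 0" --pt "0 0 -0.001 0 0 0 0" --pt "0 0 0 0 0 0 0" --pt "0 0 -0.001 0 0 0 0" --pt "0 0 0 0 0 0 0" --pt "0 0 0 0 0 0 0"

```text
time_s: 12.0
tcp_pos: [0.4984, -0.1115, 0.1174]
eef_rot: [179.9, 0.0, -92.7]
contact_force: [-4.8, 3.7, 2.6]
gripper_width: 0.0006
gripper_force: 2.7
```

```bash
python3 -c "
from h import *
favg(4)"
```

```text
[-4.8289  3.2424  2.1416  2.7229  0.4984 -0.1115  0.1175] [0.49 0.15 0.47 0.01] 12.2
```

>>> apply_moves --pt "0 0 -0.001 0 0 0 0" --pt "0 0 0 0 0 0 0" --pt "0 0 -0.001 0 0 0 0" --pt "0 0 0 0 0 0 0" --pt "0 0 0 0 0 0 0" --pt "0 0 0 0 0 0 0" --pt "0 0 0 0 0 0 0" --pt "0 0 0 0 0 0 0"

```text
time_s: 12.87
tcp_pos: [0.4994, -0.1116, 0.1172]
eef_rot: [179.8, 0.0, -92.7]
contact_force: [-7.4, 3.6, 3.6]
gripper_width: 0.0005
gripper_force: 3.9
```

```bash
python3 -c "
from h import *
favg(6)"
```

```text
[-7.1574  4.4572  3.057   3.8909  0.4995 -0.1116  0.1172] [0.35 0.69 0.56 0.  ] 13.1667
```

The hold is steady at about 7.2 N, firm against the stop and well below 16 N. Handing in.

```bash
python3 -c "
from h import *
print(close_job())"
```

```text
the job is handed in; nothing more can be done
None
```

The lever was pushed to its stop, released and seen to spring right back, then pushed in again; I handed the job in with the fingers holding it at the stop at about 7 N, well under the 16 N clearance limit (no verdict was returned).

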